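# Fit the heat sinks to the board

## Task

Before this board goes on test, pick the four bare aluminium heat sinks out of the parts lying on the bench and fit each one to the package on the board whose outline it matches (it is only a little larger than its package). Set each one down without dropping it, flat and centred on its package, with its fins running in line with the air stream from the fans, and leave all four resting there.

Things in the scene. Friction and masses are not known exactly. Their poses are not given: they have to be found in the camera images.
- sink_large_center (a point): The large square heat sink: bare aluminium extrusion, a flat base plate with upright parallel fins on it, loose on the bench, base down. 58 mm along the fins, 58 mm across them, 30 mm high, 6 fins, about 115 g. The point is its centre, half-way up (15 mm over its underside). Its z axis points up, its x axis runs along its fins; the outermost fins are flat upright faces looking along its y axis.
- sink_medium_center (a point): The medium square heat sink: bare aluminium extrusion, a flat base plate with upright parallel fins on it, loose on the bench, base down. 40 mm along the fins, 40 mm across them, 26 mm high, 5 fins, about 55 g. The point is its centre, half-way up (13 mm over its underside). Its z axis points up, its x axis runs along its fins; the outermost fins are flat upright faces looking along its y axis.
- sink_small_center (a point): The small square heat sink: bare aluminium extrusion, a flat base plate with upright parallel fins on it, loose on the bench, base down. 27 mm along the fins, 27 mm across them, 24 mm high, 4 fins, about 25 g. The point is its centre, half-way up (12 mm over its underside). Its z axis points up, its x axis runs along its fins; the outermost fins are flat upright faces looking along its y axis.
- sink_long_center (a point): The long narrow heat sink: bare aluminium extrusion, a flat base plate with upright parallel fins on it, loose on the bench, base down. 80 mm along the fins, 27 mm across them, 26 mm high, 4 fins, about 70 g. The point is its centre, half-way up (13 mm over its underside). Its z axis points up, its x axis runs along its fins; the outermost fins are flat upright faces looking along its y axis.
- chip_large_top (a point): The large chip, fixed on the board: 52 x 52 mm, 4 mm thick, aluminium lid with a grey thermal pad on it (flat, not sticky). The point is the centre of its flat top, 26 mm over the bench. Its axes are those of the board.
- chip_medium_top (a point): The medium chip, fixed on the board: 35 x 35 mm, 3 mm thick, black with a grey thermal pad on it. The point is the centre of its flat top, 25 mm over the bench. Its axes are those of the board.
- chip_small_top (a point): The small chip, fixed on the board: 23 x 23 mm, 3 mm thick, black with a grey thermal pad on it. The point is the centre of its flat top, 25 mm over the bench. Its axes are those of the board.
- brick_top (a point): The power converter brick, fixed on the board: a long black block 76 mm (along the board's x) x 23 mm, 10 mm high, with a grey thermal pad on it. The point is the centre of its flat top, 32 mm over the bench. Its axes are those of the board.
- air (a point): The green circuit board, fixed, upper face 22 mm over the bench, 280 mm (x) by 300 mm (y). The point, on that face, is midway between the packages; x points to the row of three fans 120 to 145 mm away (65 mm over the bench) and is the line of their air stream; z is up. The packages stand two by two, 107 mm apart along x and 140 mm along y, in any arrangement; parts near them are under 3 mm.
There are look-alikes about, which are no part of the job. Leave any orange or turquoise look-alike of the part that bears sink_large_center alone.

How it is judged:
By the outcome, as a careful person would: the job done as asked, in the order asked, and still so for the second after the job is handed in, with the robot touching nothing.
It also fails if it takes over 128 s, if anything falls off the work surface, if the arm or the gripper's body presses on something with over 40 N, if the wrist force passes 120 N, or if a joint passes its speed limit or range.

## Robot

A 7-joint arm with a two-finger parallel gripper is mounted at the origin on the work surface. World frame = base frame: x ahead of the robot, y to its left, z up, the work surface at z = 0. Lengths are in m, angles in rad, forces in N, time in s.
With the tool pointing down it reaches from about 0.35 to 0.9 m from the base axis. Payload 8.1 kg.
Tool frame: the origin (TCP) lies between the finger pads; the fingertips stand ahead of it and the grasp point (between the pads) is the TCP (arm.nose_length is the z of the fingertips in the tool frame, in m); z points along the fingers, y is the line along which they close (so a half turn about z gives the same grasp; the last joint's range is limited). The gripper opens to 92 mm and grips with 3 to 60 N. Pads are 19 mm wide; open, the fingers measure 130 mm over their backs; the gripper's body (75 mm by 190 mm) begins 47 mm behind the grasp point.
Start: joints at [-1.26, 0.434, 0.025, 1.573, -0.012, 1.134, -0.075], TCP at [0.251, 0.572, 0.246] pointing down, gripper open.
Joint ranges: [-2.62, 2.62], [-0.44, 2.09], [-1.27, 1.32], [0.08, 2.57], [-1.32, 4.46], [0.12, 2], [-2.74, 2.74]. Speed limits (rad/s): [2.22, 2.22, 3.01, 3.01, 3.14, 3.14, 3.14].

## Interface

Orientations are given as a rotation vector (axis times angle).
In Python, from cell import sensors, optics, arm gives the robot as it stands.
- The arm moves only by the tool arm_command, never from a script. Its argument "deltas" is one flat list of numbers, 7 for each row, row after row: the turn, a rotation vector about the world's x, y, z as a fraction of full scale, then the shift along the world's x, y, z as a fraction of full scale, then the finger opening in mm, from 0 to 91.8. In form: [wx, wy, wz, dx, dy, dz, fingers, wx, wy, wz, dx, dy, dz, fingers, ...]. A call has 1 to 20 rows; each row is the pose to reach, as a shift and turn from the pose commanded when the call began; what a row does not reach only later rows make up. Full scale, the value 1, is 1 m for a shift and 90 degrees for a turn. A row lasts 1/10 s, in which the tool goes at most 50 mm and 8.59 degrees, less where a joint would pass 70% of its speed; a pose out of reach is approached as far as the arm can. A call with a number of a shift or a turn outside -1 to 1 is refused whole. A call with a gripper value outside its range is refused whole. The fingers move at their own pace and stop on an object; "force" is the grip in N (left out, the last holds). Time passes only in rows, so rows that repeat a pose let the fingers close. It gives the time, the measured TCP pose, the force, the opening and the grip force at its end, in the units of the state.
- sensors.observe(): the state, without advancing time (a new reading comes with each control period).
- optics.get_image(name): name is "scene" or "top" or "wrist"; returns the picture (384x512x3 uint8, blue, green, red); there is no depth.
- optics.calibration(name): a dict with "camera_matrix" (3x3 intrinsics, pixels), "rvec" (rotation vector, rad) and "tvec" (3), from world to camera coordinates, as OpenCV has them. Camera axes: x right, y down, z forward; pixel columns grow to the right and rows downward; lengths in m; the calibration is good to about 2 mm. A picture is of the moment at which its call begins: read the wrist's pose just before it. calibration takes no time and is no camera call; for the wrist camera it gives the pose at the moment of the call.
- arm.sign_off(): hands the job in; it is judged then, once.
The state is a dict: "clock": time; "joints": joint angles; "dq": joint speeds; "joint_efforts": joint torques, N m; "position": TCP position; "ee_rot": TCP orientation; "force": force on the tool from outside, world axes, zero at the start; "ft_torque": the same for the moment, N m; "width": opening from 0.0 (shut) to 1.0 (fully open); "gripper_force": force on a finger pad.
Only numpy, scipy, OpenCV 4.12 (cv2) and the standard library are available. Lean on these libraries where they do the work, as an engineer would, in place of code of your own. Each camera call takes 0.05 s, during which the arm holds its last target. There are 200 camera calls.

## Working session

There is one attempt and no reset: what is moved stays moved. The work goes in short steps, Python scripts to look and compute and a tool call to move; the robot and the scene stay as the last step left them, time stands still between calls to the robot, and variables do not carry over. Pictures are saved under pics/ and viewed, at most 14 in all, crops included, and the job is handed in when it is done.

Besides the shell and the picture viewer there is one more tool, called after "Request:" as name(argument=value, ...) on one line, values as JSON. arm_command: Moves the arm, as the interface text tells. Its arguments: {"type":"object","properties":{"deltas":{"type":"array","items":{"type":"number"}},"force":{"type":"number"}},"required":["deltas"]}

```bash
mkdir -p pics; ls
python3 - <<'E'
from cell import sensors,optics,arm
import cv2,numpy as np
s=sensors.observe();print(s, arm.nose_length)
for n in("top","scene"):
    c=optics.calibration(n);print(n,{k:np.round(v,4).tolist() for k,v in c.items()})
    im=optics.get_image(n);cv2.imwrite(f"pics/{n}0.png",im)
    cv2.imwrite(f"pics/{n}0b.png",cv2.resize(im,(800,600),interpolation=cv2.INTER_CUBIC))
E
```

```text
pics
{'clock': 0.0, 'joints': array([-1.25958536,  0.43521674,  0.02494721,  1.57406901, -0.01156163,
        1.13399256, -0.07510773]), 'dq': array([-1.17222811e-03,  2.11313112e-05, -4.53427026e-05, -2.52094361e-04,
        1.42098814e-05,  3.15765446e-04, -8.52407615e-04]), 'joint_efforts': array([ 1.46431194e-03, -6.67862749e+01,  9.85829718e-01, -3.14449668e+01,
       -6.02539815e-02,  4.33138444e-02,  2.06602590e-04]), 'position': array([0.25117255, 0.57179995, 0.2449594 ]), 'ee_rot': array([-6.45410743e-01, -3.07442245e+00,  2.40911342e-03]), 'force': array([ 0.2204878 ,  0.78802398, -0.11718087]), 'ft_torque': array([0.01724899, 0.02702517, 0.00959607]), 'gripper_force': 0.0, 'width': 1.00477956539816} 0.019
top {'camera_matrix': [[369.5515, 0.0, 255.6358], [0.0, 369.5515, 191.6536], [0.0, 0.0, 1.0]], 'rvec': [2.1937, -2.1505, 0.1192], 'tvec': [-0.0541, 0.6092, 1.038]}
scene {'camera_matrix': [[465.427, 0.0, 259.9071], [0.0, 465.427, 195.3962], [0.0, 0.0, 1.0]], 'rvec': [0.8633, 2.6537, -0.9147], 'tvec': [0.5252, -0.2278, 1.3787]}
```

View pics/top0b.png

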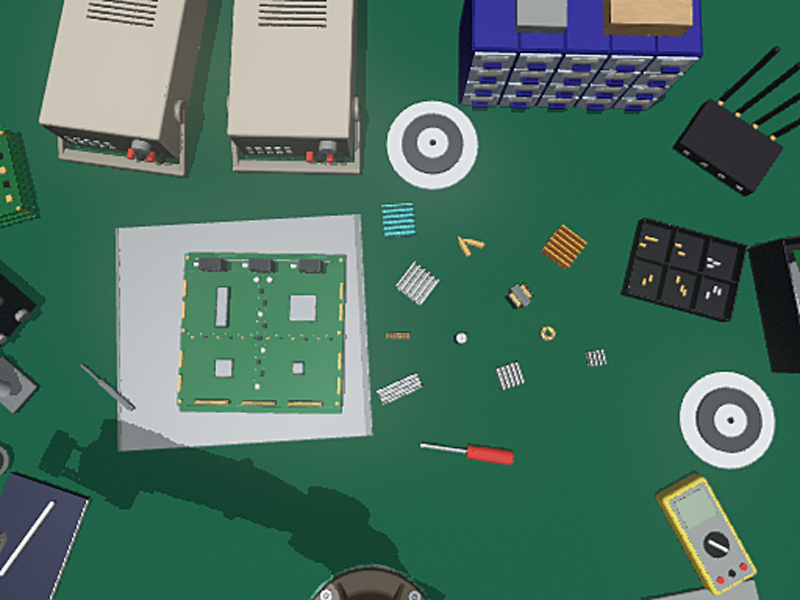

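View pics/scene0b.png

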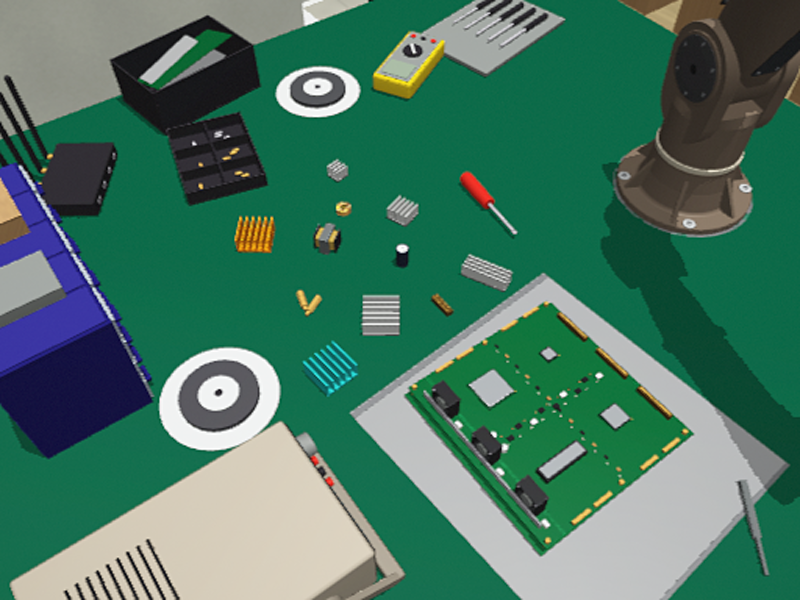

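Top view (800x600 scale) candidates: bare aluminium sinks – large (417,283), medium (510,376), small (596,358), long (400,388). Look-alikes are turquoise (398,220) and orange (564,246), and they stay put. The board has its fans along the top edge (y≈265), so the air line is about world x. Packages: brick (221,307), large (302,307), medium (224,367), small (298,368).

```bash
cat > h.py <<'E'
import cv2,numpy as np
from scipy.spatial.transform import Rotation as R
from cell import sensors,optics,arm
def ray(c,uv,z):
    """pixels Nx2 -> world xy on plane z"""
    K=np.array(c["camera_matrix"]);Rm=cv2.Rodrigues(np.array(c["rvec"],float))[0];t=np.array(c["tvec"],float).ravel()
    d=(Rm.T@np.linalg.inv(K)@np.c_[np.atleast_2d(uv),np.ones(len(np.atleast_2d(uv)))].T).T
    o=-Rm.T@t
    return (o+d*((z-o[2])/d[:,2])[:,None])[:,:2]
def proj(c,P):
    return cv2.projectPoints(np.atleast_2d(np.array(P,float)),np.array(c["rvec"],float),np.array(c["tvec"],float),np.array(c["camera_matrix"]),None)[0][:,0]
def rect(c,mask_pts,z):
    """min-area rect of pixel contour mapped to plane z -> centre, (long,short), angle of long side"""
    w=ray(c,mask_pts,z).astype(np.float32)
    (cx,cy),(a,b),th=cv2.minAreaRect(w*1000)
    if a<b:a,b,th=b,a,th+90
    return np.round([cx,cy,a,b,(th+90)%180-90],1)
def yaw():
    M=R.from_rotvec(sensors.observe()["ee_rot"]).as_matrix();return np.degrees(np.arctan2(M[1,1],M[0,1])),M
E
python3 - <<'E'
from h import *
c=optics.calibration("top");im=cv2.imread("pics/top0.png")
hsv=cv2.cvtColor(im,cv2.COLOR_BGR2HSV)
sc=.64
m=((hsv[...,1]<60)&(hsv[...,2]>95)).astype(np.uint8)
for n,(u,v),z in [("L",(417,283),.03),("M",(510,376),.026),("S",(596,358),.024),("N",(400,388),.026),("cL",(302,307),.026),("cM",(224,367),.025),("cS",(298,368),.025),("br",(221,307),.032)]:
    u,v=u*sc,v*sc;w=np.zeros_like(m);r=18
    y0,x0=int(v)-r,int(u)-r;w[y0:y0+2*r,x0:x0+2*r]=m[y0:y0+2*r,x0:x0+2*r]
    w=cv2.morphologyEx(w,cv2.MORPH_CLOSE,np.ones((3,3)))
    k,l,st,ce=cv2.connectedComponentsWithStats(w)
    i=min(range(1,k),key=lambda i:np.hypot(*(ce[i]-[u,v])))
    p=np.argwhere(l==i)[:,::-1].astype(float)
    print(n,st[i],rect(c,p,z),rect(c,p,z)[:2],ray(c,ce[i],z)*1000)
print(yaw())
cw=optics.calibration("wrist");print(cw["camera_matrix"]);Rm=cv2.Rodrigues(cw["rvec"])[0]
print("cam pos",(-Rm.T@cw["tvec"].ravel()),Rm)
for n in["wrist"]:cv2.imwrite("pics/w0.png",optics.get_image(n))
E
```

```text
L [253 167  29  29 422] [641.8 -73.6  62.6  60.2 -36.2] [641.8 -73.6] [[641.34433728 -73.19110528]]
M [318 232  18  18 215] [ 475.5 -247.8   42.2   41.3  -70.8] [ 475.5 -247.8] [[ 474.967943   -247.89810456]]
S [374 224  14  10 105] [ 510.3 -406.4   35.7   26.9  -77.7] [ 510.3 -406.4] [[ 511.25869738 -407.86204133]]
N [241 239  29  20 284] [447.2 -44.7  81.3  28.9 -64.7] [447.2 -44.7] [[447.30639018 -44.63240077]]
cL [185 189  18  17 285] [591.6 137.8  49.3  46.6 -88.8] [591.6 137.8] [[591.53091894 137.94202469]]
cM [137 230  12  12 131] [477.8 279.8  31.6  31.3 -88.9] [477.8 279.8] [[477.8254016  279.20091897]]
cS [187 232   8   8  54] [480.6 142.6  20.1  20.1   2.2] [480.6 142.6] [[480.92334561 144.12450162]]
br [138 183   8  26 183] [592.4 286.7  72.8  20.1   2.9] [592.4 286.7] [[591.0676774  286.64968288]]
(np.float64(66.29138585126928), array([[-9.15602234e-01,  4.02085044e-01, -4.07873622e-04],
       [ 4.02085215e-01,  9.15601255e-01, -1.35001248e-03],
       [-1.69370226e-04, -1.40007439e-03, -9.99999006e-01]]))
[[321.23219927   0.         252.55614871]
 [  0.         321.23219927 192.98324257]
 [  0.           0.           1.        ]]
cam pos [0.18181322 0.60263302 0.38500481] [[ 0.4015398   0.91584095 -0.00107167]
 [ 0.87813198 -0.3846739   0.28444722]
 [ 0.26009617 -0.11515795 -0.9586911 ]]
```

Request:
arm_command(deltas=[0,0,0.28,0.284,-0.361,0,91.8,0,0,0.28,0.284,-0.361,0,91.8,0,0,0.28,0.284,-0.361,0,91.8,0,0,0.28,0.284,-0.361,0,91.8,0,0,0.28,0.284,-0.361,0,91.8,0,0,0.28,0.284,-0.361,0,91.8,0,0,0.28,0.284,-0.361,0,91.8,0,0,0.28,0.284,-0.361,0,91.8,0,0,0.28,0.284,-0.361,0,91.8,0,0,0.28,0.284,-0.361,0,91.8,0,0,0.28,0.284,-0.361,0,91.8,0,0,0.28,0.284,-0.361,0,91.8,0,0,0.28,0.284,-0.361,0,91.8])

```text
clock: 1.45
position: [0.5341, 0.2133, 0.2456]
ee_rot: [0.046, -3.14, -0.001]
force: [-0.9, 0.4, -0.2]
width: 1.002
gripper_force: 0.0
```

Run:
```python
from h import *
c=optics.calibration("wrist");im=optics.get_image("wrist");cv2.imwrite("pics/w1.png",im)
print(yaw()[0],sensors.observe()["position"],sensors.observe()["clock"])
hsv=cv2.cvtColor(im,cv2.COLOR_BGR2HSV)
m=((hsv[...,1]<60)&(hsv[...,2]>95)).astype(np.uint8)
for n,p,z in [("cL",(.5915,.138),.026),("cM",(.478,.280),.025),("cS",(.4805,.1425),.025),("br",(.592,.2865),.032)]:
    u,v=proj(c,[*p,z])[0]
    k,l,st,ce=cv2.connectedComponentsWithStats(m)
    g=[i for i in range(1,k) if st[i][4]>150 and st[i][4]<6000]
    i=min(g,key=lambda i:np.hypot(*(ce[i]-[u,v])))
    q=np.argwhere(l==i)[:,::-1].astype(float)
    print(n,(u,v),ce[i],st[i],rect(c,q,z),np.round(ray(c,ce[i],z)*1000,1))
cv2.imwrite("pics/w1b.png",cv2.resize(im,(800,600)))
```

```text
91.6694444032103 [0.53419978 0.2132418  0.24568961] 1.5
cL (np.float64(187.78467595414273), np.float64(212.80102854915467)) [187.47112861 213.47178478] [ 167  194   42   40 1524] [592.9 137.6  48.6  48.4  89.9] [[592.4 137.6]]
cM (np.float64(314.86884538923755), np.float64(118.61783305268149)) [313.48946136 119.52576112] [299 105  31  30 854] [479.2 278.8  31.9  31.1 -88.3] [[479.  278.6]]
cS (np.float64(189.29432416210517), np.float64(117.13895641388072)) [189.04605263 118.55921053] [181 110  17  19 304] [482.2 142.1  19.3  17.6  -1.1] [[482.  142.2]]
br (np.float64(313.2834369518987), np.float64(218.43796674462897)) [312.76226013 217.4989339 ] [303 189  21  59 938] [5.925e+02 2.858e+02 7.300e+01 1.900e+01 3.000e-01] [[590.8 285.8]]
```

View pics/w1b.png

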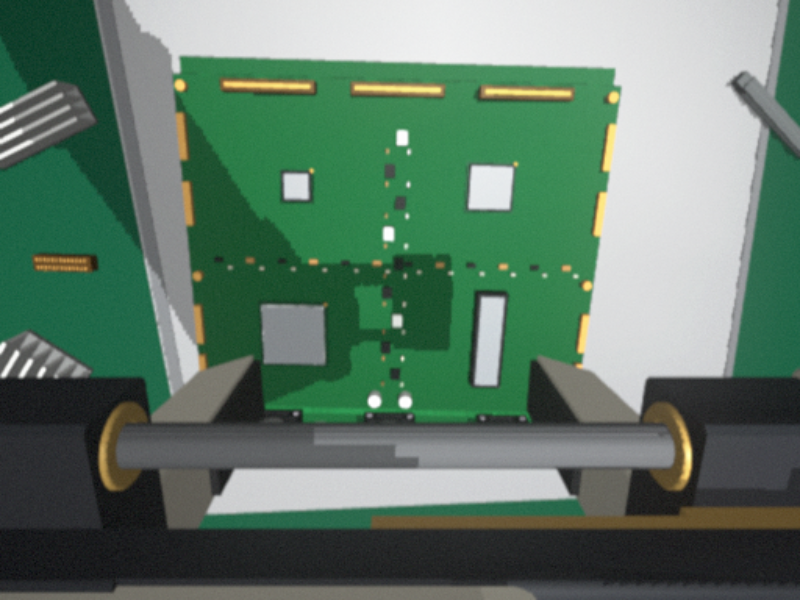

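Request:
arm_command(deltas=[0,0,0,0.055,-0.34,0,91.8,0,0,0,0.055,-0.34,0,91.8,0,0,0,0.055,-0.34,0,91.8,0,0,0,0.055,-0.34,0,91.8,0,0,0,0.055,-0.34,0,91.8,0,0,0,0.055,-0.34,0,91.8,0,0,0,0.055,-0.34,0,91.8,0,0,0,0.055,-0.34,0,91.8,0,0,0,0.055,-0.34,0,91.8])

```text
clock: 2.4
position: [0.5903, -0.1285, 0.2456]
ee_rot: [0.04, -3.141, -0.001]
force: [-0.1, 0.7, -1.2]
width: 0.998
gripper_force: 0.0
```

Run:
```python
from h import *
c=optics.calibration("wrist");im=optics.get_image("wrist");cv2.imwrite("pics/w2.png",im)
print(yaw()[0],sensors.observe()["position"],sensors.observe()["clock"])
cv2.imwrite("pics/w2b.png",cv2.resize(im[:260],(800,406),interpolation=cv2.INTER_CUBIC))
import pickle;pickle.dump(c,open("w2.pkl","wb"))
# board angle from w1-like top view: board outline in top image
ct=optics.calibration("top");t=cv2.imread("pics/top0.png")
h=cv2.cvtColor(t,cv2.COLOR_BGR2HSV)
x0,x1,y0,y1=105,235,150,275
g=((h[...,0]>40)&(h[...,0]<85)&(h[...,1]>90)).astype(np.uint8);w=np.zeros_like(g);w[y0:y1,x0:x1]=g[y0:y1,x0:x1]
w=cv2.morphologyEx(w,cv2.MORPH_OPEN,np.ones((3,3)))
k,l,st,ce=cv2.connectedComponentsWithStats(w);i=1+np.argmax(st[1:,4])
W=ray(ct,np.argwhere(l==i)[:,::-1].astype(float),.022);print(st[i],rect(ct,np.argwhere(l==i)[:,::-1].astype(float),.022))
# side edges: fit lines to extreme columns per row
ys=range(st[i][1]+12,st[i][1]+st[i][3]-4)
for f in(min,max):
    e=np.array([[f(np.where(l[y]==i)[0]),y] for y in ys],float);P=ray(ct,e,.022)
    v=cv2.fitLine(P.astype(np.float32),cv2.DIST_HUBER,0,1e-5,1e-5).ravel();print(f.__name__,np.degrees(np.arctan(v[1]/v[0])),P.mean(0))
```

```text
91.58572134449872 [ 0.59041091 -0.12682896  0.24557705] 2.45
[ 114  162  107  103 8150] [545.8 211.5 298.4 293.1 -89.7]
min -0.40560728 [0.52992032 0.35595139]
max 0.23734431 [0.53557734 0.06948515]
```

View pics/w2b.png

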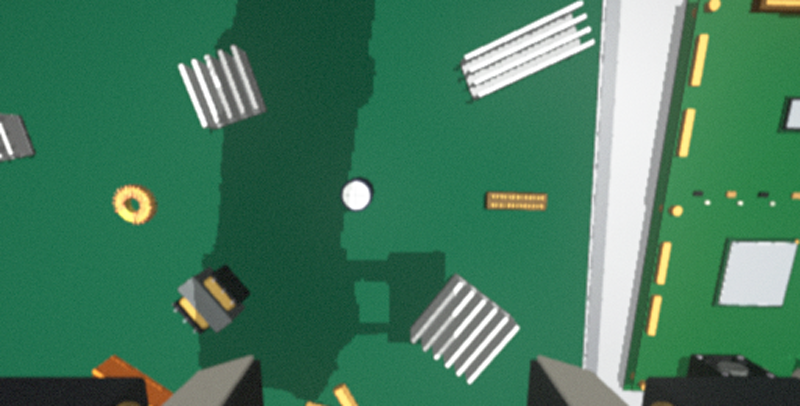

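Run:
```python
from h import *
import pickle;c=pickle.load(open("w2.pkl","rb"))
im=cv2.imread("pics/w2.png")
a=cv2.resize(im[165:255,255:345],None,fx=4,fy=4,interpolation=cv2.INTER_CUBIC);b=cv2.resize(im[20:110,100:190],None,fx=4,fy=4,interpolation=cv2.INTER_CUBIC)
cv2.imwrite("pics/crop1.png",np.hstack([a,b]))
# board angle: gold connectors in w1 (direction only)
w=cv2.imread("pics/w1.png");h=cv2.cvtColor(w,cv2.COLOR_BGR2HSV)
m=((h[...,0]>10)&(h[...,0]<28)&(h[...,1]>110)&(h[...,2]>90)).astype(np.uint8)
k,l,st,ce=cv2.connectedComponentsWithStats(m)
for i in range(1,k):
    if st[i][4]>60 and st[i][1]<235: print(st[i],np.round(ray(c,ce[i],.025)*1000,1),rect(c,np.argwhere(l==i)[:,::-1].astype(float),.025)[2:])
```

```text
[141  50  61  10 446] [[ 473.7 -216.3]] [62.3  7.3 89.7]
[225  53  58   8 334] [[ 473.6 -132.7]] [ 59.4   6.7 -88.5]
[310  55  57   9 323] [[473.5 -42.1]] [58.6  7.1 90. ]
[113  72   8  31 166] [[ 507.  -275.9]] [30.5  5.7 -0.1]
[385  80   9  30 142] [[507.   15.5]] [29.9  5.2 -0.1]
[117 116   8  29 151] [[ 552.1 -276. ]] [30.6  6.   0.2]
[379 123   9  28 136] [[552.   15.4]] [29.9  5.4 -0.3]
[ 21 164  37  10 327] [[ 598.3 -372.5]] [ 41.3  10.5 -88.5]
[124 195   7  25 123] [[ 642.6 -275.9]] [30.1  5.9  0.7]
[369 201   8  25 115] [[642.4  15.5]] [30.5  5.5 -0. ]
```

View pics/crop1.png

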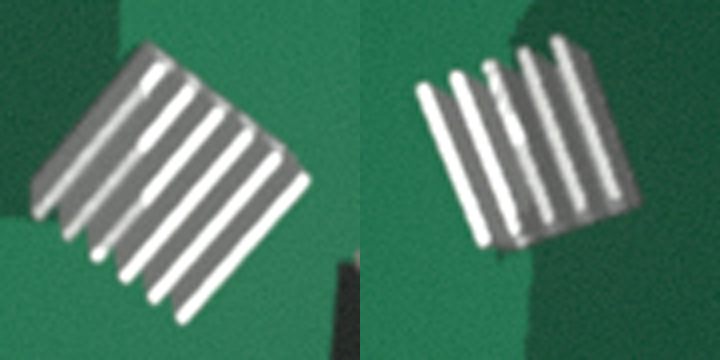

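```bash
cat >> h.py <<'E'
def sinktop(c,im,xy,z,r=60,th=150):
    """bright fin tops near world xy -> rect on plane z"""
    u,v=proj(c,[*xy,z])[0]
    g=im.min(2);m=(g>th).astype(np.uint8);w=np.zeros_like(m)
    cv2.circle(w,(int(u),int(v)),int(r),1,-1);m&=w
    k,l,st,ce=cv2.connectedComponentsWithStats(m)
    ok=np.isin(l,[i for i in range(1,k) if st[i][4]>12])
    q=np.argwhere(ok)[:,::-1].astype(float)
    return rect(c,q,z),st[1:][st[1:,4]>12][:,4]
E
python3 - <<'E'
from h import *
import pickle;c=pickle.load(open("w2.pkl","rb"))
im=cv2.imread("pics/w2.png")
for n,p,z,r in[("L",(.642,-.0735),.03,45),("M",(.4755,-.248),.026,40),("N",(.447,-.0447),.026,46)]:
    for th in(140,160,180):print(n,th,*sinktop(c,im,p,z,r,th))
E
```

```text
L 140 [642.9 -74.3  61.6  60.5 -36.1] [200 206 213 229 224 198]
L 160 [642.8 -73.7  61.   59.5 -36.1] [159 173 181 203 200 182]
L 180 [643.1 -74.   60.2  59.2 -36.1] [126 144 158 180 173 163]
M 140 [ 476.9 -248.2   43.7   41.3   18.7] [164 157 174 202 185]
M 160 [ 476.5 -248.6   42.6   40.4   19.4] [130 125 143 185 173]
M 180 [ 475.4 -248.9   40.5   40.2   19.4] [108 106 123 159 155]
N 140 [448.4 -46.6  84.6  28.3 -64.7] [2264]
N 160 [448.3 -46.6  83.9  28.1 -64.8] [2119]
N 180 [448.3 -46.6  84.   27.9 -64.8] [ 285 1705]
```

Request:
arm_command(deltas=[0,0,-0.419,0.053,0.055,-0.05,91.8,0,0,-0.419,0.053,0.055,-0.1,91.8,0,0,-0.419,0.053,0.055,-0.12,91.8,0,0,-0.419,0.053,0.055,-0.12,91.8,0,0,-0.419,0.053,0.055,-0.12,91.8,0,0,-0.419,0.053,0.055,-0.15,91.8,0,0,-0.419,0.053,0.055,-0.18,91.8,0,0,-0.419,0.053,0.055,-0.2,91.8,0,0,-0.419,0.053,0.055,-0.212,91.8,0,0,-0.419,0.053,0.055,-0.22,91.8,0,0,-0.419,0.053,0.055,-0.221,91.8,0,0,-0.419,0.053,0.055,-0.221,91.8,0,0,-0.419,0.053,0.055,-0.221,50,0,0,-0.419,0.053,0.055,-0.221,50,0,0,-0.419,0.053,0.055,-0.221,50,0,0,-0.419,0.053,0.055,-0.221,50,0,0,-0.419,0.053,0.055,-0.221,50,0,0,-0.419,0.053,0.055,-0.221,50], force=20)

```text
clock: 4.25
position: [0.6433, -0.0739, 0.0249]
ee_rot: [0.977, 2.986, 0.0]
force: [-0.5, 0.3, 2.5]
width: 0.63
gripper_force: 20.0
```

Run:
```python
from h import *
s=sensors.observe();print(s["position"],yaw()[0],s["width"]*91.8,s["gripper_force"],s["clock"],s["force"])
```

```text
[ 0.64333379 -0.07386327  0.02490662] 53.76920215803407 57.829194443187795 20.000350177288055 4.25 [-0.51411432  0.31812576  2.48745268]
```

Request:
arm_command(deltas=[0,0,0,0,0,0.02,50,0,0,0,0,0,0.05,50,0,0,0,0,0,0.09,50,0,0,0.402,-0.051,0.2115,0.1,50,0,0,0.402,-0.051,0.2115,0.1,50,0,0,0.402,-0.051,0.2115,0.1,50,0,0,0.402,-0.051,0.2115,0.1,50,0,0,0.402,-0.051,0.2115,0.1,50,0,0,0.402,-0.051,0.2115,0.1,50,0,0,0.402,-0.051,0.2115,0.1,50,0,0,0.402,-0.051,0.2115,0.1,50,0,0,0.402,-0.051,0.2115,0.08,50,0,0,0.402,-0.051,0.2115,0.06,50,0,0,0.402,-0.051,0.2115,0.045,50,0,0,0.402,-0.051,0.2115,0.036,50,0,0,0.402,-0.051,0.2115,0.032,50,0,0,0.402,-0.051,0.2115,0.03,50,0,0,0.402,-0.051,0.2115,0.03,50])

```text
clock: 6.05
position: [0.5927, 0.1377, 0.0551]
ee_rot: [0.002, 3.141, 0.0]
force: [-0.3, 0.1, 0.1]
width: 0.629
gripper_force: 20.0
```

Run:
```python
from h import *
s=sensors.observe();print(s["position"],yaw()[0],s["width"]*91.8,s["gripper_force"],s["clock"],s["force"])
cv2.imwrite("pics/p1.png",cv2.resize(optics.get_image("wrist"),(800,600)))
```

```text
[0.59267323 0.13769859 0.05506083] 89.94458204173172 57.71230337854856 19.999807476997375 6.05 [-0.33479851  0.08202833  0.08354931]
```

View pics/p1.png

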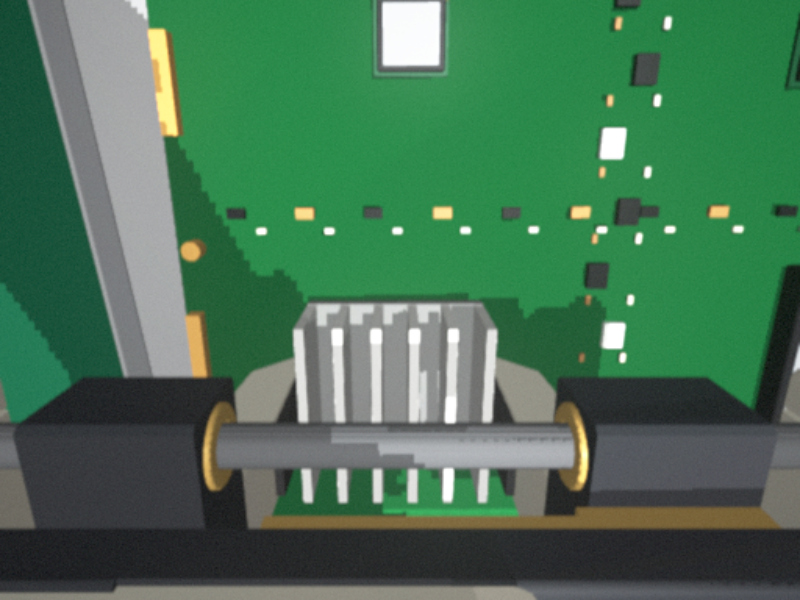

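Run:
```python
from h import *
c=optics.calibration("wrist")
p=np.array([[338,330],[376,330],[415,330],[453,330],[342,500],[377,500],[413,500],[448,500]])*.64
w=ray(c,p,.0602);print(np.round(w*1000,1), w.mean(0))
```

```text
[[565.4 121.5]
 [565.4 132.3]
 [565.4 143.4]
 [565.4 154.3]
 [622.7 120.9]
 [622.7 132. ]
 [622.7 143.4]
 [622.8 154.6]] [0.5940573 0.1377948]
```

Request:
arm_command(deltas=[0,0,0,0,0,-0.001,50,0,0,0,0,0,-0.002,50,0,0,0,0,0,-0.003,50,0,0,0,0,0,-0.004,50,0,0,0,0,0,-0.004,50,0,0,0,0,0,-0.004,50])

```text
clock: 6.7
position: [0.5924, 0.1378, 0.0509]
ee_rot: [0.001, 3.142, 0.0]
force: [-0.6, 0.2, 2.4]
width: 0.635
gripper_force: 20.0
```

Request:
arm_command(deltas=[0,0,0,0,0,0.003,50,0,0,0,-0.001,0,0.003,50,0,0,0,-0.001,0,0.001,50,0,0,0,-0.001,0,0,50,0,0,0,-0.001,0,0,50,0,0,0,-0.001,0,0,62,0,0,0,-0.001,0,0,75,0,0,0,-0.001,0,0,85,0,0,0,-0.001,0,0,85,0,0,0,-0.001,0,0,85,0,0,0,-0.001,0,0.02,85,0,0,0,-0.001,0,0.05,85,0,0,0,-0.001,0,0.1,85,0,0,0,-0.04,0,0.15,85,0,0,0,-0.06,0,0.19,85,0,0,0,-0.06,0,0.19,85])

```text
clock: 8.3
position: [0.5322, 0.1385, 0.2459]
ee_rot: [0.0, 3.136, 0.005]
force: [0.8, -0.7, 0.4]
width: 0.928
gripper_force: 0.0
```

Run:
```python
from h import *
s=sensors.observe();print(s["position"],yaw()[0],s["width"]*91.8,s["clock"])
c=optics.calibration("wrist");im=optics.get_image("wrist");cv2.imwrite("pics/p2.png",im)
cv2.imwrite("pics/p2b.png",cv2.resize(im[50:300],(800,390)))
```

```text
[0.5322037  0.13849714 0.24590572] 89.9968932760403 85.19839403527703 8.3
```

View pics/p2b.png

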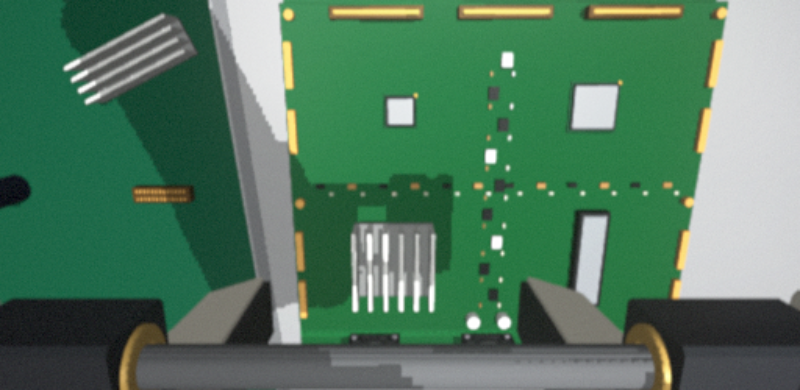

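Run:
```python
from h import *
c=optics.calibration("wrist");im=cv2.imread("pics/p2.png")
hsv=cv2.cvtColor(im,cv2.COLOR_BGR2HSV)
m=((hsv[...,1]<60)&(hsv[...,2]>95)).astype(np.uint8)
k,l,st,ce=cv2.connectedComponentsWithStats(m)
for n,p,z in [("cM",(.479,.2787),.025),("cS",(.482,.142),.025),("br",(.592,.286),.032)]:
    u,v=proj(c,[*p,z])[0]
    i=min([i for i in range(1,k) if 150<st[i][4]<6000],key=lambda i:np.hypot(*(ce[i]-[u,v])))
    q=np.argwhere(l==i)[:,::-1].astype(float);print(n,rect(c,q,z),np.round(ray(c,ce[i],z)*1000,1))
for th in(140,165):print("L",sinktop(c,im,(.5925,.1378),.056,50,th))
for th in(140,165,190):print("N",sinktop(c,im,(.448,-.0465),.026,52,th))
```

```text
cM [479.7 278.4  31.2  31.  -90. ] [[479.1 278.5]]
cS [482.3 142.1  19.3  18.7   0. ] [[482.2 142.3]]
br [614.2 275.  110.7  64.2  14.1] [[616.8 281.7]]
L (array([ 5.887e+02,  1.371e+02,  6.480e+01,  5.860e+01, -1.000e-01]), array([ 38, 409, 260, 151, 199, 183, 146], dtype=int32))
L (array([589.3, 137.6,  63.7,  57.5,  -0. ]), array([ 23, 227, 119, 211, 151, 145, 124,  47,  36], dtype=int32))
N (array([448.2, -45.3,  80.1,  27.8, -65.2]), array([208, 217, 218, 224], dtype=int32))
N (array([448.4, -45.3,  79.1,  27.4, -65.1]), array([108, 136, 137, 137], dtype=int32))
N (array([461.7, -74.4,  27. ,  15. ,  25.4]), array([34, 33, 37, 32], dtype=int32))
```

Request:
arm_command(deltas=[0,0,-0.723,-0.083,-0.183,-0.03,60,0,0,-0.723,-0.083,-0.183,-0.06,60,0,0,-0.723,-0.083,-0.183,-0.1,60,0,0,-0.723,-0.083,-0.183,-0.1,60,0,0,-0.723,-0.083,-0.183,-0.1,60,0,0,-0.723,-0.083,-0.183,-0.1,60,0,0,-0.723,-0.083,-0.183,-0.1,60,0,0,-0.723,-0.083,-0.183,-0.1,60,0,0,-0.723,-0.083,-0.183,-0.1,60,0,0,-0.723,-0.083,-0.183,-0.1,60,0,0,-0.723,-0.083,-0.183,-0.1,60])

```text
clock: 9.45
position: [0.4493, -0.0453, 0.1404]
ee_rot: [-1.687, -2.65, 0.001]
force: [0.8, 0.3, 0.6]
width: 0.654
gripper_force: 0.0
```

Run:
```python
from h import *
s=sensors.observe();print(s["position"],yaw()[0],s["width"]*91.8,s["clock"])
```

```text
[ 0.44925654 -0.04530768  0.14040388] 25.015575162265925 60.07126498047557 9.45
```

Request:
arm_command(deltas=[0,0,0,-0.001,0,-0.04,60,0,0,0,-0.001,0,-0.075,60,0,0,0,-0.001,0,-0.095,60,0,0,0,-0.001,0,-0.108,60,0,0,0,-0.001,0,-0.115,60,0,0,0,-0.001,0,-0.117,60,0,0,0,-0.001,0,-0.117,60,0,0,0,-0.001,0,-0.117,20,0,0,0,-0.001,0,-0.117,20,0,0,0,-0.001,0,-0.117,20,0,0,0,-0.001,0,-0.117,20,0,0,0,-0.001,0,-0.117,20,0,0,0,-0.001,0,-0.117,20])

```text
clock: 10.75
position: [0.4484, -0.0452, 0.0239]
ee_rot: [1.691, 2.648, 0.0]
force: [0.1, -0.1, 4.3]
width: 0.292
gripper_force: 20.0
```

Run:
```python
from h import *
s=sensors.observe();print(s["position"],yaw()[0],s["width"]*91.8,s["gripper_force"],s["clock"],s["force"])
```

```text
[ 0.44836279 -0.04519716  0.02389778] 24.888481843169348 26.839833075424814 20.00056743621826 10.75 [ 0.07490055 -0.10806198  4.31973381]
```

Request:
arm_command(deltas=[0,0,0,0,0,0.02,20,0,0,0,0,0,0.06,20,0,0,0,0,0,0.1,20,0,0,0.7235,0.1438,0.331,0.11,20,0,0,0.7235,0.1438,0.331,0.11,20,0,0,0.7235,0.1438,0.331,0.11,20,0,0,0.7235,0.1438,0.331,0.11,20,0,0,0.7235,0.1438,0.331,0.11,20,0,0,0.7235,0.1438,0.331,0.11,20,0,0,0.7235,0.1438,0.331,0.11,20,0,0,0.7235,0.1438,0.331,0.11,20,0,0,0.7235,0.1438,0.331,0.11,20,0,0,0.7235,0.1438,0.331,0.11,20,0,0,0.7235,0.1438,0.331,0.11,20,0,0,0.7235,0.1438,0.331,0.08,20,0,0,0.7235,0.1438,0.331,0.055,20,0,0,0.7235,0.1438,0.331,0.042,20,0,0,0.7235,0.1438,0.331,0.036,20,0,0,0.7235,0.1438,0.331,0.036,20])

```text
clock: 12.65
position: [0.592, 0.2851, 0.0595]
ee_rot: [-0.002, -3.141, 0.001]
force: [-0.2, -0.0, 0.1]
width: 0.293
gripper_force: 20.0
```

Run:
```python
from h import *
s=sensors.observe();print(s["position"],yaw()[0],s["width"]*91.8,s["gripper_force"],s["clock"],s["force"])
c=optics.calibration("wrist");im=optics.get_image("wrist");cv2.imwrite("pics/p3.png",im)
cv2.imwrite("pics/p3b.png",cv2.resize(im[150:350],(800,312)))
print(proj(c,[[.553,.286,.0615],[.552,.286,.0355],[.632,.286,.0615]])*1.5625-[0,150*1.5625])
```

```text
[0.59199163 0.28509754 0.05953452] 89.9401962690231 26.909252562948378 19.99986559152603 12.65 [-0.17280496 -0.01326355  0.08192416]
[[398.44223955  53.43478172]
 [397.90121834  30.46311049]
 [398.01545987 285.32405272]]
```

View pics/p3b.png

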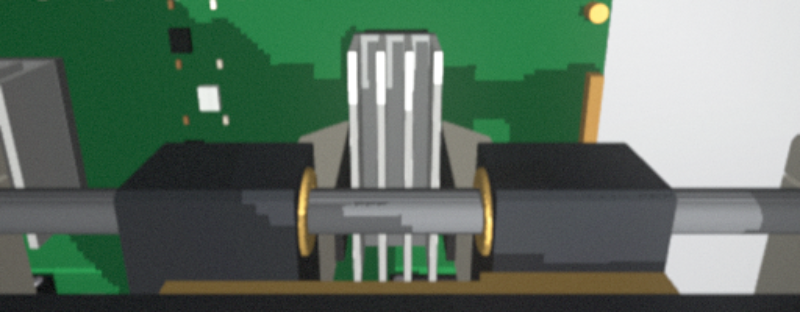

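Request:
arm_command(deltas=[0,0,0,0,0.0007,-0.0015,20,0,0,0,0,0.0007,-0.003,20,0,0,0,0,0.0007,-0.004,20,0,0,0,0,0.0007,-0.0045,20,0,0,0,0,0.0007,-0.0045,20,0,0,0,0,0.0007,-0.0045,30,0,0,0,0,0.0007,-0.0045,40,0,0,0,0,0.0007,-0.0045,55,0,0,0,0,0.0007,-0.0045,60,0,0,0,0,0.0007,-0.0045,60,0,0,0,0,0.0007,0.015,60,0,0,0,0,0.0007,0.05,60,0,0,0,0,0.0007,0.1,60,0,0,0,0,0.0007,0.1405,60,0,0,0,0,0.0007,0.1405,60])

```text
clock: 14.2
position: [0.5952, 0.2878, 0.207]
ee_rot: [0.0, 3.132, 0.008]
force: [0.4, -0.1, -0.1]
width: 0.655
gripper_force: 0.0
```

Request:
arm_command(deltas=[0,0,0,-0.082,-0.595,0,80,0,0,0,-0.082,-0.595,0,80,0,0,0,-0.082,-0.595,0,80,0,0,0,-0.082,-0.595,0,80,0,0,0,-0.082,-0.595,0,80,0,0,0,-0.082,-0.595,0,80,0,0,0,-0.082,-0.595,0,80,0,0,0,-0.082,-0.595,0,80,0,0,0,-0.082,-0.595,0,80,0,0,0,-0.082,-0.595,0,80,0,0,0,-0.082,-0.595,0,80,0,0,0,-0.082,-0.595,0,80,0,0,0,-0.082,-0.595,0,80,0,0,0,-0.082,-0.595,0,80,0,0,0,-0.082,-0.595,0,80,0,0,0,-0.082,-0.595,0,80])

```text
clock: 15.8
position: [0.5108, -0.3066, 0.2]
ee_rot: [0.004, -3.142, -0.002]
force: [0.2, -0.9, 1.2]
width: 0.871
gripper_force: 0.0
```

Run:
```python
from h import *
s=sensors.observe();print(s["position"],yaw()[0],s["width"]*91.8,s["clock"])
c=optics.calibration("wrist");im=optics.get_image("wrist");cv2.imwrite("pics/p4.png",im)
t=optics.get_image("top");
cv2.imwrite("pics/p4b.png",np.vstack([cv2.resize(im[:280],(640,350)),cv2.resize(t[150:280,100:360],(500,250)) if 0 else cv2.resize(t[150:250,100:356],(640,250))]))
for th in(130,150,170):print("M",*sinktop(c,im,(.4765,-.2485),.026,44,th),"S",*sinktop(c,im,(.511,-.407),.024,34,th))
```

```text
[ 0.51078237 -0.30663036  0.20001851] 90.1550529210351 79.99774874069617 15.8
M [ 474.3 -248.8   43.9   42.1   19.2] [1737] S [ 509.9 -409.    31.1   29.8  -77.3] [127 393]
M [ 474.3 -248.7   43.7   41.8   19.2] [1300  211] S [ 510.1 -409.8   29.7   28.8   12.7] [104 233  86]
M [ 474.5 -248.7   43.5   41.6   19.1] [251 203 258 271 262] S [ 510.4 -410.5   29.3   27.7   14. ] [88 81 93 72]
```

View pics/p4b.png

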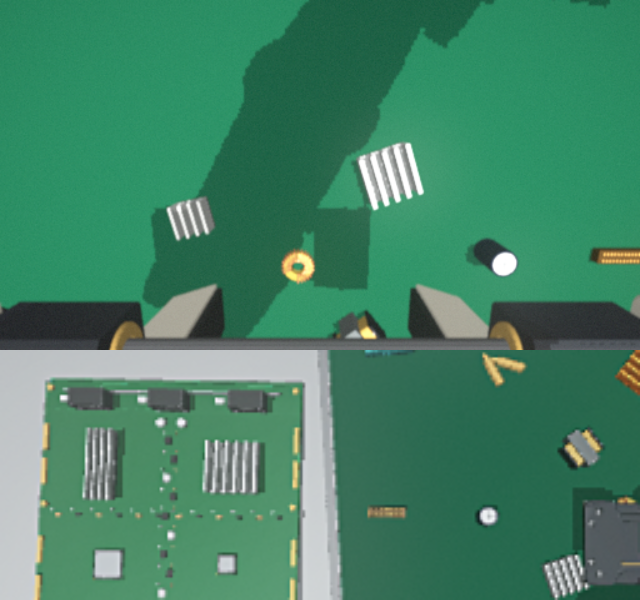

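Request:
arm_command(deltas=[0,0,0.212,-0.0343,0.06,-0.04,70,0,0,0.212,-0.0343,0.06,-0.08,70,0,0,0.212,-0.0343,0.06,-0.1,70,0,0,0.212,-0.0343,0.06,-0.1,70,0,0,0.212,-0.0343,0.06,-0.13,70,0,0,0.212,-0.0343,0.06,-0.155,70,0,0,0.212,-0.0343,0.06,-0.168,70,0,0,0.212,-0.0343,0.06,-0.175,70,0,0,0.212,-0.0343,0.06,-0.1765,70,0,0,0.212,-0.0343,0.06,-0.1765,70,0,0,0.212,-0.0343,0.06,-0.1765,30,0,0,0.212,-0.0343,0.06,-0.1765,30,0,0,0.212,-0.0343,0.06,-0.1765,30,0,0,0.212,-0.0343,0.06,-0.1765,30,0,0,0.212,-0.0343,0.06,-0.1765,30,0,0,0.212,-0.0343,0.06,-0.1765,30])

```text
clock: 17.5
position: [0.4759, -0.2486, 0.0239]
ee_rot: [-0.521, 3.098, -0.0]
force: [-0.3, 0.9, 3.6]
width: 0.435
gripper_force: 20.0
```

Run:
```python
from h import *
s=sensors.observe();print(s["position"],yaw()[0],s["width"]*91.8,s["gripper_force"],s["clock"],s["force"])
```

```text
[ 0.47590768 -0.24857373  0.02394293] 109.0808669797694 39.972572044124725 20.000409185886383 17.5 [-0.34577688  0.88847843  3.6344256 ]
```

Request:
arm_command(deltas=[0,0,0,0,0,0.02,30,0,0,0,0,0,0.06,30,0,0,0,0,0,0.1,30,0,0,-0.212,0.0031,0.527,0.11,30,0,0,-0.212,0.0031,0.527,0.11,30,0,0,-0.212,0.0031,0.527,0.11,30,0,0,-0.212,0.0031,0.527,0.11,30,0,0,-0.212,0.0031,0.527,0.11,30,0,0,-0.212,0.0031,0.527,0.11,30,0,0,-0.212,0.0031,0.527,0.11,30,0,0,-0.212,0.0031,0.527,0.11,30,0,0,-0.212,0.0031,0.527,0.11,30,0,0,-0.212,0.0031,0.527,0.11,30,0,0,-0.212,0.0031,0.527,0.11,30,0,0,-0.212,0.0031,0.527,0.11,30,0,0,-0.212,0.0031,0.527,0.11,30,0,0,-0.212,0.0031,0.527,0.11,30,0,0,-0.212,0.0031,0.527,0.11,30])

```text
clock: 19.3
position: [0.4792, 0.2767, 0.1337]
ee_rot: [-0.004, -3.141, 0.001]
force: [0.1, -0.4, -0.0]
width: 0.435
gripper_force: 20.0
```

Request:
arm_command(deltas=[0,0,0,0,0,-0.03,30,0,0,0,0,0,-0.055,30,0,0,0,0,0,-0.07,30,0,0,0,0,0,-0.078,30,0,0,0,0,0,-0.081,30,0,0,0,0,0,-0.081,30,0,0,0,0,0,-0.081,30])

```text
clock: 20.0
position: [0.4795, 0.2785, 0.0535]
ee_rot: [0.001, 3.141, 0.001]
force: [-0.4, -0.8, -0.7]
width: 0.434
gripper_force: 20.0
```

Run:
```python
from h import *
s=sensors.observe();print(s["position"],yaw()[0],s["width"]*91.8,s["gripper_force"],s["clock"],s["force"])
c=optics.calibration("wrist");im=optics.get_image("wrist");cv2.imwrite("pics/p5.png",im)
cv2.imwrite("pics/p5b.png",cv2.resize(im[150:350],(800,312)))
print(proj(c,[[.459,.2785,.055],[.499,.2785,.055]])*1.5625-[0,150*1.5625])
```

```text
[0.47945038 0.27854349 0.05351134] 89.98006587414258 39.87938108427476 19.99996304512024 20.0 [-0.40963563 -0.82035412 -0.67757307]
[[395.14336232 113.6069653 ]
 [395.06285138 230.58131956]]
```

View pics/p5b.png

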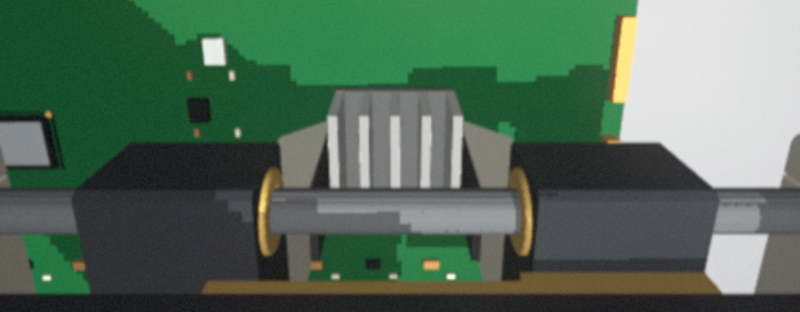

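Request:
arm_command(deltas=[0,0,0,0,0,-0.002,30,0,0,0,0,0,-0.0035,30,0,0,0,0,0,-0.0045,30,0,0,0,0,0,-0.0052,30,0,0,0,0,0,-0.0052,30,0,0,0,0,0,-0.0052,44,0,0,0,0,0,-0.0052,55,0,0,0,0,0,-0.0052,65,0,0,0,0,0,-0.0052,70,0,0,0,0,0,-0.0052,70,0,0,0,0,0,0.015,70,0,0,0,0,0,0.05,70,0,0,0,0,0,0.1,70,0,0,0,0,0,0.147,70,0,0,0,0,0,0.147,70])

```text
clock: 21.55
position: [0.482, 0.2802, 0.2061]
ee_rot: [0.0, 3.133, 0.01]
force: [0.6, 0.6, -0.2]
width: 0.766
gripper_force: 0.0
```

Request:
arm_command(deltas=[0,0,0,0.011,-0.688,0,60,0,0,0,0.011,-0.688,0,60,0,0,0,0.011,-0.688,0,60,0,0,0,0.011,-0.688,0,60,0,0,0,0.011,-0.688,0,60,0,0,0,0.011,-0.688,0,60,0,0,0,0.011,-0.688,0,60,0,0,0,0.011,-0.688,0,60,0,0,0,0.011,-0.688,0,60,0,0,0,0.011,-0.688,0,60,0,0,0,0.011,-0.688,0,60,0,0,0,0.011,-0.688,0,60,0,0,0,0.011,-0.688,0,60,0,0,0,0.011,-0.688,0,60,0,0,0,0.011,-0.688,0,60,0,0,0,0.011,-0.688,0,60,0,0,0,0.011,-0.688,0,60,0,0,0,0.011,-0.688,0,60,0,0,0,0.011,-0.688,0,60])

```text
clock: 23.45
position: [0.4905, -0.4082, 0.1998]
ee_rot: [-0.003, 3.141, 0.001]
force: [0.3, -0.1, -0.9]
width: 0.657
gripper_force: 0.0
```

Run:
```python
from h import *
s=sensors.observe();print(s["position"],yaw()[0],s["width"]*91.8,s["clock"])
c=optics.calibration("wrist");im=optics.get_image("wrist")
t=optics.get_image("top")
for th in(130,150,170,190):print("S",*sinktop(c,im,(.511,-.410),.024,36,th))
u,v=proj(c,[.511,-.41,.024])[0].astype(int);print(u,v)
cv2.imwrite("pics/p6b.png",np.hstack([cv2.resize(im[max(v-40,0):v+40,u-40:u+40],(400,400)),cv2.resize(t[155:275,110:230],(400,400))]))
```

```text
[ 0.49047994 -0.40824987  0.19983555] 90.10495009068714 60.3346390220153 23.45
S [ 511.3 -410.1   27.4   26.7   12.7] [68 71 67 57]
S [ 511.1 -410.2   26.5   26.2  -77.9] [52 49 53 48]
S [ 511.5 -410.1   26.1   24.9  -77.7] [41 39 37 41]
S [0. 0. 0. 0. 0.] []
250 195
```

View pics/p6b.png

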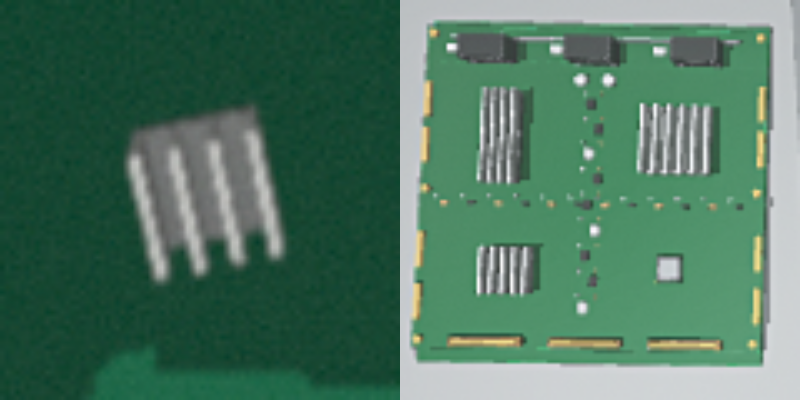

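Request:
arm_command(deltas=[0,0,0.137,0.0215,-0.0006,-0.04,60,0,0,0.137,0.0215,-0.0006,-0.08,60,0,0,0.137,0.0215,-0.0006,-0.1,60,0,0,0.137,0.0215,-0.0006,-0.13,60,0,0,0.137,0.0215,-0.0006,-0.155,60,0,0,0.137,0.0215,-0.0006,-0.168,60,0,0,0.137,0.0215,-0.0006,-0.175,60,0,0,0.137,0.0215,-0.0006,-0.177,60,0,0,0.137,0.0215,-0.0006,-0.177,60,0,0,0.137,0.0215,-0.0006,-0.177,20,0,0,0.137,0.0215,-0.0006,-0.177,20,0,0,0.137,0.0215,-0.0006,-0.177,20,0,0,0.137,0.0215,-0.0006,-0.177,20,0,0,0.137,0.0215,-0.0006,-0.177,20,0,0,0.137,0.0215,-0.0006,-0.177,20], force=15)

```text
clock: 25.05
position: [0.5115, -0.4102, 0.0229]
ee_rot: [-0.337, 3.123, -0.0]
force: [-0.4, 1.3, 3.1]
width: 0.297
gripper_force: 15.0
```

Run:
```python
from h import *
s=sensors.observe();print(s["position"],yaw()[0],s["width"]*91.8,s["gripper_force"],s["clock"],s["force"])
```

```text
[ 0.51153663 -0.41017982  0.02294866] 102.33136380942477 27.276931288640466 15.00022329390049 25.05 [-0.382167    1.29956427  3.07828488]
```

Request:
arm_command(deltas=[0,0,0,0,0,0.02,20,0,0,0,0,0,0.06,20,0,0,0,0,0,0.1,20,0,0,-0.137,-0.0292,0.5524,0.11,20,0,0,-0.137,-0.0292,0.5524,0.11,20,0,0,-0.137,-0.0292,0.5524,0.11,20,0,0,-0.137,-0.0292,0.5524,0.11,20,0,0,-0.137,-0.0292,0.5524,0.11,20,0,0,-0.137,-0.0292,0.5524,0.11,20,0,0,-0.137,-0.0292,0.5524,0.11,20,0,0,-0.137,-0.0292,0.5524,0.11,20,0,0,-0.137,-0.0292,0.5524,0.11,20,0,0,-0.137,-0.0292,0.5524,0.11,20,0,0,-0.137,-0.0292,0.5524,0.11,20,0,0,-0.137,-0.0292,0.5524,0.11,20,0,0,-0.137,-0.0292,0.5524,0.11,20,0,0,-0.137,-0.0292,0.5524,0.11,20,0,0,-0.137,-0.0292,0.5524,0.11,20])

```text
clock: 26.85
position: [0.4824, 0.1403, 0.1328]
ee_rot: [-0.005, -3.142, 0.001]
force: [-0.1, 0.1, -0.5]
width: 0.293
gripper_force: 15.0
```

Request:
arm_command(deltas=[0,0,0,0,0,-0.03,20,0,0,0,0,0,-0.055,20,0,0,0,0,0,-0.07,20,0,0,0,0,0,-0.078,20,0,0,0,0,0,-0.081,20,0,0,0,0,0,-0.081,20,0,0,0,0,0,-0.081,20])

```text
clock: 27.55
position: [0.4828, 0.1422, 0.0524]
ee_rot: [0.001, 3.141, 0.001]
force: [0.4, 1.0, 0.3]
width: 0.289
gripper_force: 15.0
```

Run:
```python
from h import *
s=sensors.observe();print(s["position"],yaw()[0],s["width"]*91.8,s["gripper_force"],s["clock"],s["force"])
c=optics.calibration("wrist");im=optics.get_image("wrist");cv2.imwrite("pics/p7.png",im)
cv2.imwrite("pics/p7b.png",cv2.resize(im[170:350],(800,281)))
print(proj(c,[[.4688,.1422,.0525],[.4958,.1422,.0525]])*1.5625-[0,170*1.5625])
```

```text
[0.48278509 0.14215084 0.05242885] 89.974073038864 26.561722654536904 15.000003520399332 27.55 [0.36303481 0.98626016 0.32015669]
[[395.53769309 100.64482532]
 [395.47806265 178.9739568 ]]
```

View pics/p7b.png

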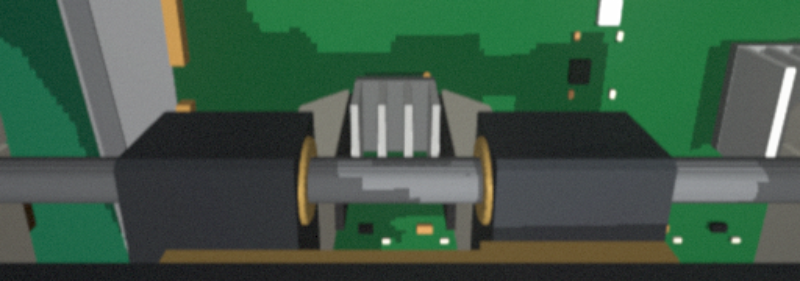

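Request:
arm_command(deltas=[0,0,0,-0.001,0,-0.002,20,0,0,0,-0.001,0,-0.0035,20,0,0,0,-0.001,0,-0.0045,20,0,0,0,-0.001,0,-0.0052,20,0,0,0,-0.001,0,-0.0052,20,0,0,0,-0.001,0,-0.0052,32,0,0,0,-0.001,0,-0.0052,45,0,0,0,-0.001,0,-0.0052,55,0,0,0,-0.001,0,-0.0052,60,0,0,0,-0.001,0,-0.0052,60,0,0,0,-0.001,0,0.015,60,0,0,0,-0.001,0,0.05,60,0,0,0,-0.001,0,0.1,60,0,0,0,0.05,0.06,0.2,60,0,0,0,0.05,0.06,0.2,60,0,0,0,0.05,0.06,0.2,60,0,0,0,0.05,0.06,0.2,60,0,0,0,0.05,0.06,0.2,60,0,0,0,0.05,0.06,0.2,60])

```text
clock: 29.5
position: [0.5311, 0.2012, 0.2504]
ee_rot: [-0.001, -3.139, 0.002]
force: [0.1, -0.3, 0.8]
width: 0.656
gripper_force: 0.0
```

Run:
```python
from h import *
s=sensors.observe();print(s["position"],s["clock"],s["force"])
c=optics.calibration("wrist");im=optics.get_image("wrist");cv2.imwrite("pics/p8.png",im)
cv2.imwrite("pics/p8b.png",cv2.resize(im[:280],(800,437)))
for n,p,z,r in[("L",(.592,.1376),.056,46),("N",(.592,.2858),.058,50),("M",(.479,.2785),.051,34),("S",(.4822,.1422),.049,26)]:
  for th in(150,180):print(n,*sinktop(c,im,p,z,r,th))
```

```text
[0.53114443 0.2011981  0.25039436] 29.5 [ 0.12127468 -0.25902561  0.79089537]
L [591.9 137.5  57.7  55.3 -90. ] [ 71  71  69 117 117 118]
L [591.8 137.5  57.2  52.9  90. ] [50 44 67 79 40 43 44]
N [577.4 286.6  50.2  28.3   0. ] [137 144 150 149]
N [5.774e+02 2.866e+02 5.030e+01 2.700e+01 1.000e-01] [100 106 103  98]
M [478.2 278.5  41.4  40.4  90. ] [202 187 178 173 167]
M [478.7 278.6  40.3  39.5 -90. ] [144 153 139 137 124]
S [480.7 142.2  28.4  27.6 -90. ] [ 95 135 146 159]
S [481.2 142.3  27.6  26.6 -90. ] [ 79 104 115 109]
```

View pics/p8b.png

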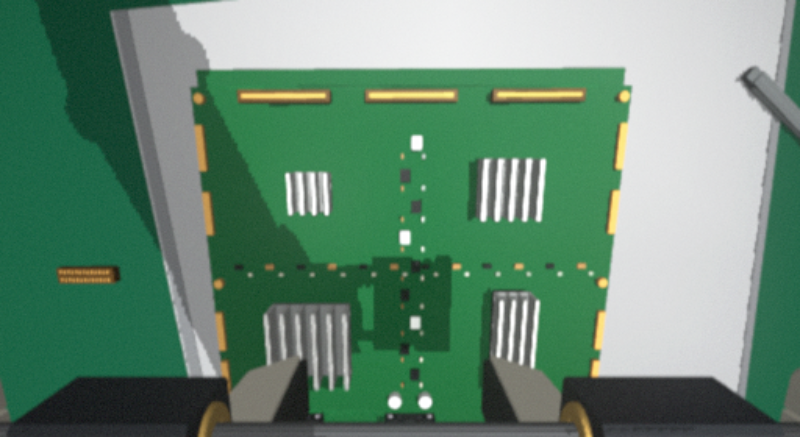

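All four sinks sit flat within about 1 mm of their package centres, with their fins along the air stream. I'm handing the job in.

```bash
python3 -c "
from cell import arm;print(arm.sign_off())"
```

```text
the job is handed in; nothing more can be done
None
```

All four bare aluminium heat sinks are on their matching packages, about 1 mm off centre at most by the last wrist-camera check and with fins in line with the fans; handed in at about 30 s with the gripper clear, verdict not shown.

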